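# Put the washed spice tins back together on their stand

### The arm

A 6-joint arm with a two-finger parallel gripper is mounted at the origin on the work surface. World frame = base frame: x ahead of the robot, y to its left, z up, the work surface at z = 0. Lengths are in m, angles in degrees, forces in N, time in s.
With the tool pointing down it reaches from about 0.25 to 0.725 m from the base axis. Payload 9.7 kg.
Tool frame: the origin (TCP) lies at the very end of the fingers, on their centre line; the grasp point (between the pads) lies 19 mm behind it; z points along the fingers, y is the line along which they close (so a half turn about z gives the same grasp; the last joint's range is limited). The gripper opens to 85 mm and grips with 20 to 120 N. Pads are 22 mm wide; open, the fingers measure 114 mm over their backs; the gripper's body (76 mm by 85 mm) begins 54 mm behind the grasp point. The pads swing forward as they close: fully open they stand 13 mm farther back than shut.
Start: joints at [69.442, 4.979, 10.078, 95.1, 0, 90], TCP at [0.193, 0.515, 0.231] pointing down, gripper open.
Joint ranges: [-179.16, 179.16], [-48.56, 103.87], [-65.8, 70.77], [-126.05, 130.52], [-82.76, 87.17], [-180, 180]. Speed limits (degrees/s): [127.2, 127.2, 147.25, 180, 180, 180].

### API

Orientations are given as [roll, pitch, yaw] about the fixed x, y, z axes, in that order (R = Rz(yaw) Ry(pitch) Rx(roll)).
In Python, from workcell import telemetry, optics, workorder gives the robot as it stands.
- The arm moves only by the shell command python3 -m handwheel 'ROWS' [FORCE]. ROWS is JSON, a list of rows, each an object of numbers: "tx", "ty", "tz": the shift along the tool's x, y, z in m; "ax", "ay", "az": the turn, a rotation vector about the tool's x, y, z in degrees; "jaw": the gripper command: -1 is shut, 1 is fully open, values between are in proportion. A call has exactly 10 rows; each row shifts and turns the commanded pose from where the row before left it, along the tool's axes as they then stand; what a row does not reach is not made up. A row lasts 1/8 s, in which the tool goes at most 62.5 mm and 10.7 degrees, less where a joint would pass 70% of its speed; a pose out of reach is approached as far as the arm can. A call is refused whole if a number of a shift passes 0.0625 or a number of a turn 10.7, either way. A call with a gripper value outside its range is refused whole. The fingers move at their own pace and stop on an object; FORCE is the grip in N (left out, the last holds). Time passes only in rows, so rows that do not move let the fingers close, or fill a call up. It gives the time, the measured TCP pose, the force, the opening and the grip force at its end, in the units of the state.
- telemetry.get_obs(): the state, without advancing time (a new reading comes with each control period).
- optics.camera(name): name is "scene" or "top" or "wrist"; returns a dict with "color" (420x560x3 uint8, red, green, blue), "K" (3x3 intrinsics, pixels), "k1" (the pictures are not rectified: a ray, as slopes to the right and down, at radius r is drawn at 1 + k1 r^2 times it, then the intrinsics apply), "extrinsics" (4x4, takes a point from camera to world coordinates); the wrist camera has in their place "mount" (4x4, takes a point from camera to tool coordinates, whose origin is the TCP and whose axes are the flange's). Camera axes: x right, y down, z forward; pixel columns grow to the right and rows downward; lengths in m; the calibration is good to about 2 mm. A picture is of the moment at which its call begins: read the wrist's pose just before it. There is no depth.
- workorder.job_done(): hands the job in; it is judged then, once.
The state is a dict: "time": time; "q": joint angles; "qd": joint speeds; "joint_efforts": joint torques, N m; "ee_pos": TCP position; "tcp_rot": TCP orientation; "wrist_force": force on the tool from outside, world axes, zero at the start; "torque": the same for the moment, N m; "opening": finger opening in m; "grasp_force": force on a finger pad.
Only numpy, scipy, OpenCV 4.12 (cv2) and the standard library are available. Lean on these libraries where they do the work, as an engineer would, in place of code of your own. Each camera call takes 0.05 s, during which the arm holds its last target. There are 200 camera calls.

### The job

Put the three washed steel spice tins back together as one tower on the round wooden stand, one after another from the bottom up: the deepest in the stand's recess, the middle one on it, the shallowest on that, and last the small steel lid that fits them. Each must sit fully home with its foot inside the one below and be let go before the next is added; leave the stand's tower standing straight and all the other dishes where they are and upright.

Things in the scene. Friction and masses are not known exactly. Their poses are not given: they have to be found in the camera images.
- stand: fixed round dark wooden stand, 90 mm diameter, 14 mm high, with a round recess in its top 56 mm in diameter and 10 mm deep for a tin's foot. It cannot be moved. Origin: centre of its underside, on the table; z up. A tin seated in it has its origin 6 mm above the stand's origin
- deep_tin: the deepest of three round open steel tins: 86 mm high over all, 62 mm outside, mouth 56 mm inside. Its foot (lowest 8 mm) tapers from 50 mm diameter to 42 mm at the bottom and drops into the mouth below until the shoulder rests on the rim. Loose, upright, 100 to 190 g. Origin: centre of the foot's underside; z up. The next tin seated on it has its origin 78 mm above this origin
- middle_tin: the middle-height of three round open steel tins: 62 mm high over all, 62 mm outside, mouth 56 mm inside. Its foot (lowest 8 mm) tapers from 50 mm diameter to 42 mm at the bottom and drops into the mouth below until the shoulder rests on the rim. Loose, upright, 80 to 150 g. Origin: centre of the foot's underside; z up. The next tin seated on it has its origin 54 mm above this origin
- shallow_tin: the shallowest of three round open steel tins: 40 mm high over all, 62 mm outside, mouth 56 mm inside. Its foot (lowest 8 mm) tapers from 50 mm diameter to 42 mm at the bottom and drops into the mouth below until the shoulder rests on the rim. Loose, upright, 60 to 110 g. Origin: centre of the foot's underside; z up. The lid seated on it has its origin 32 mm above this origin
- lid: the tins' lid: small steel disc 62 mm in diameter and 4 mm thick, with a foot below it like the tins' (8 mm high, 50 mm tapering to 42 mm) and a black upright knob on top, 18 mm in diameter and 26 mm high (12 to 38 mm above the origin). Loose, about 45 to 80 g. Origin: centre of the underside of the foot; z up
- pan_lid: bystander: wider, flat aluminium pan lid 84 mm in diameter, 6 mm thick, with a short black knob 22 mm wide (top 24 mm above the table) and no foot; fits no tin. Loose. Origin: centre of its underside
- shaker: bystander: white ceramic salt shaker with a steel top, 44 mm in diameter, 62 mm high. Loose. Origin: centre of its underside
- glass: bystander: small green glass tumbler, 56 mm in diameter, 62 mm high. Loose. Origin: centre of its underside
- tea_bowl: bystander: blue ceramic tea bowl, 104 mm in diameter, 50 mm high. Loose. Origin: centre of its underside
- mug: bystander: white ceramic mug, 80 mm in diameter, 90 mm high, its handle along its own +y. Loose. Origin: centre of its underside
Mind the look-alikes: they are no part of the job. Several things look just like the stand: the one meant starts farthest from the robot's base.

How it is judged:
By the outcome, as a careful person would: the job done as asked, in the order asked, and still so for the second after the job is handed in, with the robot touching nothing.
It also fails if it takes over 128 s, if anything falls off the work surface, if the arm or the gripper's body presses on something with over 40 N, if the wrist force passes 120 N, or if a joint passes its speed limit or range.

## Working session

There is one attempt and no reset: what is moved stays moved. The work goes in short steps, Python scripts to look and compute and a shell command to move; the robot and the scene stay as the last step left them, time stands still between calls to the robot, and variables do not carry over. Pictures are saved under pics/ and viewed, at most 14 in all, crops included, and the job is handed in when it is done.

```bash
ls; mkdir -p pics
python3 - <<'E'
from workcell import telemetry, optics
import cv2
o=telemetry.get_obs();print(o)
for n in("scene","top"):
    c=optics.camera(n);cv2.imwrite(f"pics/{n}0.png",c["color"][:,:,::-1]);print(n,c["K"],c["k1"],c["extrinsics"])
c=optics.camera("wrist");print(c["K"],c["k1"],c["mount"])
E
```

```text
pics
{'time': 0.0, 'q': array([6.94427768e+01, 5.01070851e+00, 1.00346713e+01, 9.50985728e+01,
       1.14217587e-03, 9.00011127e+01]), 'qd': array([-0.065937  ,  0.0727963 , -0.00345351, -0.01790684,  0.09987115,
       -0.00640038]), 'joint_efforts': array([-7.81910585e-04, -5.20398045e+01,  4.64794779e+01,  1.66427088e-02,
        5.73769921e-05,  2.73042235e-05]), 'ee_pos': array([0.19304549, 0.51477196, 0.23058876]), 'tcp_rot': array([-1.79925390e+02, -1.14072590e-03,  1.59441663e+02]), 'wrist_force': array([-0.22636084, -0.27147676, -0.0925136 ]), 'torque': array([-0.00915133, -0.01980022, -0.00583802]), 'grasp_force': 0.0, 'opening': 0.08545277209556372}
scene [[506.93279256   0.         281.1220141 ]
 [  0.         506.93279256 211.76395549]
 [  0.           0.           1.        ]] -0.15322826125417421 [[ 0.54124764  0.45939822 -0.70427571  1.26340592]
 [ 0.84084487 -0.30123558  0.44970771 -0.4971364 ]
 [-0.00555798 -0.83558985 -0.54932568  0.62800895]
 [ 0.          0.          0.          1.        ]]
top [[477.35346532   0.         280.06775072]
 [  0.         477.35346532 215.96471448]
 [  0.           0.           1.        ]] -0.10421681630138332 [[ 0.01180832 -0.98801509  0.15390496  0.31497291]
 [-0.99981384 -0.00931744  0.01689581 -0.00719343]
 [-0.01525932 -0.15407582 -0.98794119  1.15929698]
 [ 0.          0.          0.          1.        ]]
[[324.00316429   0.         280.16969845]
 [  0.         324.00316429 209.70357096]
 [  0.           0.           1.        ]] -0.025983092768571574 [[ 5.90999202e-04 -9.64866795e-01 -2.62738879e-01  6.61606759e-02]
 [ 9.99999706e-01  4.42102031e-04  6.25828424e-04  1.22687246e-03]
 [-4.87683673e-04 -2.62739172e-01  9.64866773e-01 -1.44090545e-01]
 [ 0.00000000e+00  0.00000000e+00  0.00000000e+00  1.00000000e+00]]
```

View pics/top0.png

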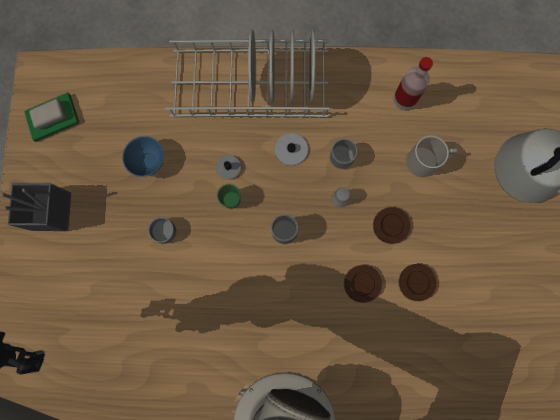

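View pics/scene0.png

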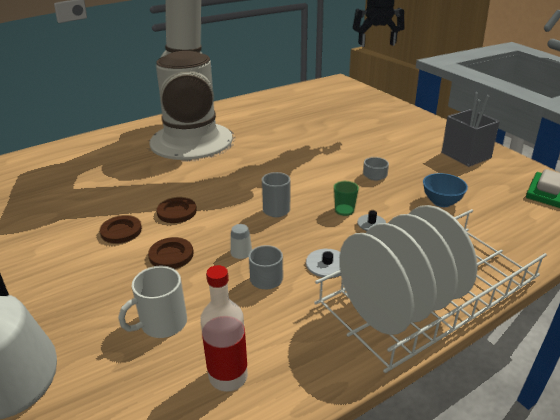

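The top view shows three stand-like discs at (391,225), (363,283) and (418,282). The base is near (285,405), so the disc at (391,225) looks farthest. The deep tin is at (285,230), the middle tin at (343,154), the shallow tin at (162,231) and the small lid at (229,167). The pan lid, which isn't wanted, is at (291,149). I'll confirm with an enlarged crop and work out the distances.

```bash
cat > h.py <<'E'
import numpy as np, cv2
from scipy.spatial.transform import Rotation as R
from workcell import telemetry, optics
def ext(c):
    if "extrinsics" in c: return c["extrinsics"]
    o=c["obs"]; T=np.eye(4); T[:3,:3]=R.from_euler("xyz",o["tcp_rot"],degrees=True).as_matrix(); T[:3,3]=o["ee_pos"]
    return T@c["mount"]
def cam(n):
    o=telemetry.get_obs(); c=optics.camera(n); c["obs"]=o; return c
def dist(c): return np.array([c["k1"],0,0,0,0.])
def ray(c,uv,z):   # pixel -> world point at height z
    T=ext(c); p=cv2.undistortPoints(np.array([[uv]],float),c["K"],dist(c))[0,0]
    d=T[:3,:3]@np.array([*p,1]); return T[:3,3]+d*(z-T[2,3])/d[2]
def proj(c,P):
    M=np.linalg.inv(ext(c)); r,_=cv2.Rodrigues(M[:3,:3])
    return cv2.projectPoints(np.array(P,float).reshape(-1,3),r,M[:3,3],c["K"],dist(c))[0][:,0]
def circ(x,y,z,r,n=40):
    a=np.linspace(0,2*np.pi,n); return np.c_[x+r*np.cos(a),y+r*np.sin(a),0*a+z]
def goto(x,y,z,yaw):  # shifts (tool axes) and az turn needed
    o=telemetry.get_obs(); M=R.from_euler("xyz",o["tcp_rot"],degrees=True)
    W=R.from_euler("xyz",[180,0,yaw],degrees=True)
    rv=(M.inv()*W).as_rotvec(degrees=True)
    print("tool shift mm",(M.inv().apply(np.array([x,y,z])-o["ee_pos"])*1000).round(1),"turn",rv.round(2))
E
python3 - <<'E'
from h import *
c=cam("top"); im=c["color"][:,:,::-1]
for n,uv,z in [("A",(391,225),.014),("B",(363,283),.014),("C",(418,282),.014),("deep",(285,227),.086),("mid",(344,150),.062),("shal",(162,229),.04),("lid",(229,168),.012),("glass",(229,193),.062)]:
    p=ray(c,uv,z); print(n,p.round(3),np.hypot(*p[:2]).round(3))
cr=cv2.resize(im[125:315,130:450],None,fx=2.5,fy=2.5,interpolation=cv2.INTER_CUBIC)
cr=np.clip(cr.astype(float)*1.5,0,255).astype(np.uint8)
cv2.imwrite("pics/crop.png",cr)
E
```

```text
A [ 0.474 -0.257  0.014] 0.539
B [ 0.334 -0.187  0.014] 0.383
C [ 0.337 -0.32   0.014] 0.464
deep [ 0.457 -0.     0.086] 0.457
mid [ 0.646 -0.139  0.062] 0.661
shal [0.455 0.294 0.04 ] 0.542
lid [0.613 0.141 0.012] 0.629
glass [0.539 0.132 0.062] 0.555
```

View pics/crop.png

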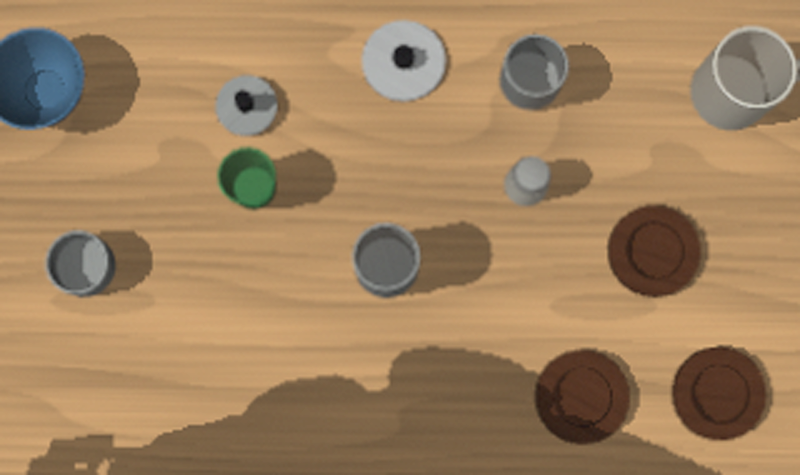

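The crop confirms it. The stand in the middle right, at crop (656,250) or full-image (392,225), is farthest from the base: 0.539 m against 0.464 m and 0.383 m. The deep, middle and shallow tin rims are at crop (387,259), (535,66) and (81,263), and the small lid is at (248,105). Next I'll refine the positions by matching projected circles in both fixed cameras.

```bash
cat > fit.py <<'E'
from h import *
tin=lambda h:[(h,.031),(h,.028)]
T={"stand":((.474,-.257),[(.014,.045),(.014,.028)]),"deep":((.457,0),tin(.086)),"mid":((.646,-.139),tin(.062)),
"shal":((.455,.294),tin(.04)),"lid":((.613,.141),[(.012,.031)]),"shaker":((.53,-.13),[(.062,.018)])}
if __name__=="__main__":
    cs={n:cam(n) for n in("top","scene")}; G={}
    for n,c in cs.items():
        g=cv2.GaussianBlur(cv2.cvtColor(c["color"],cv2.COLOR_RGB2GRAY).astype(np.float32),(0,0),1)
        G[n]=np.hypot(cv2.Sobel(g,5,1,0),cv2.Sobel(g,5,0,1))
    def score(n,x,y,cc):
        return sum(cv2.remap(G[n],*[a.reshape(1,-1).astype(np.float32) for a in proj(cs[n],circ(x,y,z,r)).T],cv2.INTER_LINEAR).mean() for z,r in cc)
    d=np.arange(-.012,.0121,.001)
    for k,((x,y),cc) in T.items():
        S={n:np.array([[score(n,x+a,y+b,cc) for b in d] for a in d]) for n in cs}
        S["both"]=S["top"]+S["scene"]
        print(k,{n:(round(x+d[i],3),round(y+d[j],3)) for n,s in S.items() for i,j in [np.unravel_index(s.argmax(),s.shape)]})
        i,j=np.unravel_index(S["both"].argmax(),S["both"].shape)
        for n in cs:
            cs[n].setdefault("pts",[]).extend(np.vstack([proj(cs[n],circ(x+d[i],y+d[j],z,r)) for z,r in cc]))
    out=[]
    for n,(u0,v0) in {"top":(130,125),"scene":(80,150)}.items():
        im=cv2.resize(np.ascontiguousarray(cs[n]["color"][v0:v0+150 if n=="scene" else v0+150,u0:u0+400,::-1]),None,fx=2,fy=2,interpolation=cv2.INTER_CUBIC)
        for p in cs[n]["pts"]: cv2.circle(im,tuple(int(t) for t in ((p-[u0,v0]+.5)*2)),0,(0,255,255),-1)
        out.append(im)
    cv2.imwrite("pics/fit.png",np.vstack(out))
E
python3 fit.py
```

```text
stand {'top': (np.float64(0.474), np.float64(-0.258)), 'scene': (np.float64(0.472), np.float64(-0.255)), 'both': (np.float64(0.473), np.float64(-0.257))}
deep {'top': (np.float64(0.455), np.float64(0.002)), 'scene': (np.float64(0.459), np.float64(0.005)), 'both': (np.float64(0.456), np.float64(0.004))}
mid {'top': (np.float64(0.643), np.float64(-0.139)), 'scene': (np.float64(0.645), np.float64(-0.136)), 'both': (np.float64(0.643), np.float64(-0.137))}
shal {'top': (np.float64(0.454), np.float64(0.297)), 'scene': (np.float64(0.452), np.float64(0.302)), 'both': (np.float64(0.454), np.float64(0.298))}
lid {'top': (np.float64(0.601), np.float64(0.143)), 'scene': (np.float64(0.625), np.float64(0.129)), 'both': (np.float64(0.601), np.float64(0.132))}
shaker {'top': (np.float64(0.542), np.float64(-0.133)), 'scene': (np.float64(0.539), np.float64(-0.134)), 'both': (np.float64(0.541), np.float64(-0.134))}
```

View pics/fit.png

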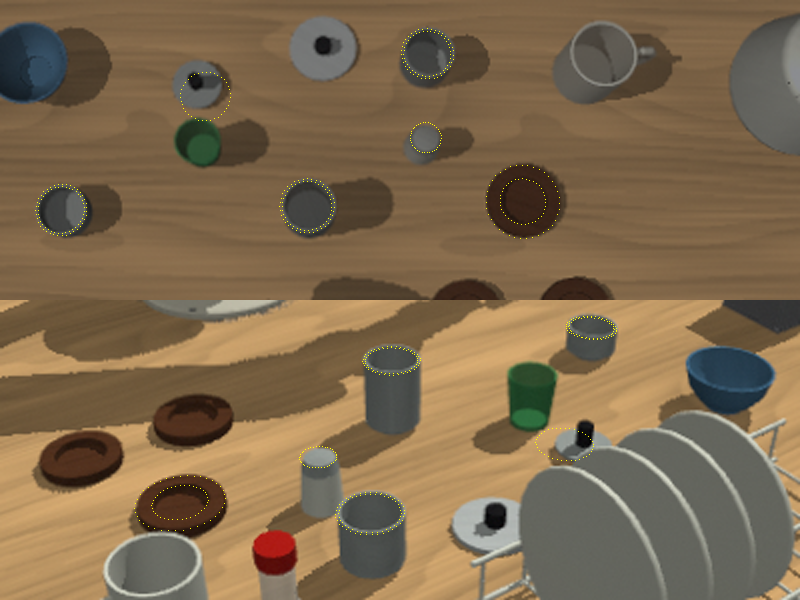

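The overlay matches the rims of the stand and all three tins. The lid fit failed, so I'll measure it later with the wrist camera. First I turn to yaw 90, so that tool x = +Y and tool y = +X.

```bash
python3 -m handwheel '[{"az":9.92,"jaw":1},{"az":9.92,"jaw":1},{"az":9.92,"jaw":1},{"az":9.92,"jaw":1},{"az":9.92,"jaw":1},{"az":9.92,"jaw":1},{"az":9.92,"jaw":1},{"jaw":1},{"jaw":1},{"jaw":1}]' 40; python3 -c "
from h import *
goto(.456,.003,.18,90)"
```

```text
tool shift mm [-425.9 -387.    51.2] turn [-2.000e-02  2.000e-02  6.944e+01]$[0]: bad value
```

```bash
python3 -m handwheel '[{"tx":0,"ty":0,"tz":0,"ax":0,"ay":0,"az":9.92,"jaw":1},{"tx":0,"ty":0,"tz":0,"ax":0,"ay":0,"az":9.92,"jaw":1},{"tx":0,"ty":0,"tz":0,"ax":0,"ay":0,"az":9.92,"jaw":1},{"tx":0,"ty":0,"tz":0,"ax":0,"ay":0,"az":9.92,"jaw":1},{"tx":0,"ty":0,"tz":0,"ax":0,"ay":0,"az":9.92,"jaw":1},{"tx":0,"ty":0,"tz":0,"ax":0,"ay":0,"az":9.92,"jaw":1},{"tx":0,"ty":0,"tz":0,"ax":0,"ay":0,"az":9.92,"jaw":1},{"tx":0,"ty":0,"tz":0,"ax":0,"ay":0,"az":0,"jaw":1},{"tx":0,"ty":0,"tz":0,"ax":0,"ay":0,"az":0,"jaw":1},{"tx":0,"ty":0,"tz":0,"ax":0,"ay":0,"az":0,"jaw":1}]' 40; python3 -c "
from h import *
goto(.456,.003,.18,90)"
```

```text
time: 1.55
ee_pos: [0.1931, 0.515, 0.2313]
tcp_rot: [-180.0, 0.0, 90.1]
wrist_force: [0.1, 0.2, 0.2]
opening: 0.0849
grasp_force: 0.0
tool shift mm [-512.6  261.7   51.3] turn [-0.    0.    0.13]
```

```bash
python3 -m handwheel '[{"tx":-0.051,"ty":0.026,"tz":0.005,"ax":0,"ay":0,"az":0,"jaw":1},{"tx":-0.051,"ty":0.026,"tz":0.005,"ax":0,"ay":0,"az":0,"jaw":1},{"tx":-0.051,"ty":0.026,"tz":0.005,"ax":0,"ay":0,"az":0,"jaw":1},{"tx":-0.051,"ty":0.026,"tz":0.005,"ax":0,"ay":0,"az":0,"jaw":1},{"tx":-0.051,"ty":0.026,"tz":0.005,"ax":0,"ay":0,"az":0,"jaw":1},{"tx":-0.051,"ty":0.026,"tz":0.005,"ax":0,"ay":0,"az":0,"jaw":1},{"tx":-0.051,"ty":0.026,"tz":0.005,"ax":0,"ay":0,"az":0,"jaw":1},{"tx":-0.051,"ty":0.026,"tz":0.005,"ax":0,"ay":0,"az":0,"jaw":1},{"tx":-0.051,"ty":0.026,"tz":0.005,"ax":0,"ay":0,"az":0,"jaw":1},{"tx":-0.051,"ty":0.026,"tz":0.005,"ax":0,"ay":0,"az":0,"jaw":1}]' 40
python3 - <<'E'
from h import *
c=cam("wrist"); im=np.ascontiguousarray(c["color"][:,:,::-1])
goto(.456,.003,.055,90)
for x,y,z,r in [(.456,.003,.086,.031),(.456,.003,.086,.028),(.643,-.138,.062,.031),(.613,.141,.012,.031),(.473,-.257,.014,.045)]:
    for p in proj(c,circ(x,y,z,r)):
        if abs(p).max()<1000: cv2.circle(im,tuple(int(t) for t in p+.5),1,(0,255,255),-1)
cv2.imwrite("pics/w1.png",im)
E
```

```text
time: 2.8
ee_pos: [0.4538, 0.0031, 0.1814]
tcp_rot: [179.9, -0.0, 90.1]
wrist_force: [-0.0, 1.3, 0.2]
opening: 0.0852
grasp_force: 0.0
tool shift mm [  4.9   0.3 125.1] turn [ 0.04  0.13 -0.09]
```

View pics/w1.png

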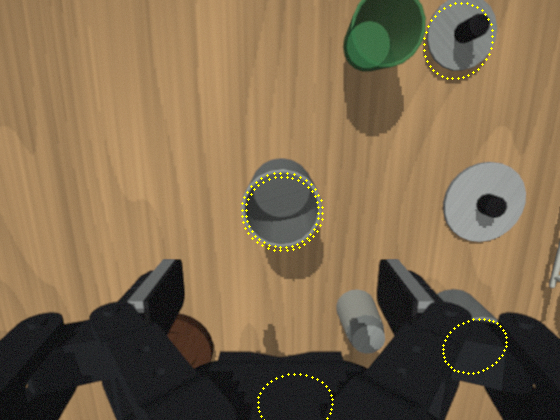

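The projected deep-tin circles land on the real rim near (283,211), and the lid estimate is within about 2 mm. I descend over the deep tin.

```bash
python3 -m handwheel '[{"tx":0,"ty":0,"tz":0,"ax":0,"ay":0,"az":0,"jaw":1},{"tx":0,"ty":0,"tz":0.01,"ax":0,"ay":0,"az":0,"jaw":1},{"tx":0,"ty":0,"tz":0.02,"ax":0,"ay":0,"az":0,"jaw":1},{"tx":0,"ty":0,"tz":0.02,"ax":0,"ay":0,"az":0,"jaw":1},{"tx":0,"ty":0,"tz":0.02,"ax":0,"ay":0,"az":0,"jaw":1},{"tx":0,"ty":0,"tz":0.02,"ax":0,"ay":0,"az":0,"jaw":1},{"tx":0,"ty":0,"tz":0.02,"ax":0,"ay":0,"az":0,"jaw":1},{"tx":0,"ty":0,"tz":0.01,"ax":0,"ay":0,"az":0,"jaw":1},{"tx":0,"ty":0,"tz":0,"ax":0,"ay":0,"az":0,"jaw":1},{"tx":0,"ty":0,"tz":0,"ax":0,"ay":0,"az":0,"jaw":1}]' 30; python3 -c "
from h import *
goto(.456,.003,.055,90)"
```

```text
time: 4.1
ee_pos: [0.4535, 0.0053, 0.062]
tcp_rot: [179.9, -0.0, 90.0]
wrist_force: [0.2, 0.2, 0.2]
opening: 0.0856
grasp_force: 0.0
tool shift mm [-2.3  2.5  7. ] turn [ 0.06 -0.    0.04]
```

Small correction, then close with the idle rows.

```bash
python3 -m handwheel '[{"tx":-0.002,"ty":0.0025,"tz":0.005,"ax":0,"ay":0,"az":0,"jaw":1},{"tx":0,"ty":0,"tz":0,"ax":0,"ay":0,"az":0,"jaw":1},{"tx":0,"ty":0,"tz":0,"ax":0,"ay":0,"az":0,"jaw":-1},{"tx":0,"ty":0,"tz":0,"ax":0,"ay":0,"az":0,"jaw":-1},{"tx":0,"ty":0,"tz":0,"ax":0,"ay":0,"az":0,"jaw":-1},{"tx":0,"ty":0,"tz":0,"ax":0,"ay":0,"az":0,"jaw":-1},{"tx":0,"ty":0,"tz":0,"ax":0,"ay":0,"az":0,"jaw":-1},{"tx":0,"ty":0,"tz":0,"ax":0,"ay":0,"az":0,"jaw":-1},{"tx":0,"ty":0,"tz":0,"ax":0,"ay":0,"az":0,"jaw":-1},{"tx":0,"ty":0,"tz":0,"ax":0,"ay":0,"az":0,"jaw":-1}]' 30; python3 -c "
from h import *
goto(.473,-.257,.100,90)"
```

```text
time: 5.35
ee_pos: [0.4557, 0.003, 0.0567]
tcp_rot: [180.0, 0.0, 90.0]
wrist_force: [-1.8, -0.2, 5.4]
opening: 0.062
grasp_force: 32.7
tool shift mm [-260.    17.3  -43.3] turn [0.02 0.   0.  ]
```

```bash
python3 -m handwheel '[{"tx":0,"ty":0,"tz":-0.01,"ax":0,"ay":0,"az":0,"jaw":-1},{"tx":0,"ty":0,"tz":-0.025,"ax":0,"ay":0,"az":0,"jaw":-1},{"tx":0,"ty":0,"tz":-0.025,"ax":0,"ay":0,"az":0,"jaw":-1},{"tx":-0.025,"ty":0.002,"tz":0,"ax":0,"ay":0,"az":0,"jaw":-1},{"tx":-0.045,"ty":0.003,"tz":0,"ax":0,"ay":0,"az":0,"jaw":-1},{"tx":-0.045,"ty":0.003,"tz":0,"ax":0,"ay":0,"az":0,"jaw":-1},{"tx":-0.045,"ty":0.003,"tz":0,"ax":0,"ay":0,"az":0,"jaw":-1},{"tx":-0.045,"ty":0.003,"tz":0,"ax":0,"ay":0,"az":0,"jaw":-1},{"tx":-0.035,"ty":0.002,"tz":0,"ax":0,"ay":0,"az":0,"jaw":-1},{"tx":-0.02,"ty":0.001,"tz":0,"ax":0,"ay":0,"az":0,"jaw":-1}]' 30; python3 -m handwheel '[{"tx":0,"ty":0,"tz":0,"ax":0,"ay":0,"az":0,"jaw":-1},{"tx":0,"ty":0,"tz":0.01,"ax":0,"ay":0,"az":0,"jaw":-1},{"tx":0,"ty":0,"tz":0.01,"ax":0,"ay":0,"az":0,"jaw":-1},{"tx":0,"ty":0,"tz":0.01,"ax":0,"ay":0,"az":0,"jaw":-1},{"tx":0,"ty":0,"tz":0,"ax":0,"ay":0,"az":0,"jaw":-1},{"tx":0,"ty":0,"tz":0,"ax":0,"ay":0,"az":0,"jaw":-1},{"tx":0,"ty":0,"tz":0,"ax":0,"ay":0,"az":0,"jaw":-1},{"tx":0,"ty":0,"tz":0,"ax":0,"ay":0,"az":0,"jaw":-1},{"tx":0,"ty":0,"tz":0,"ax":0,"ay":0,"az":0,"jaw":-1},{"tx":0,"ty":0,"tz":0,"ax":0,"ay":0,"az":0,"jaw":-1}]' 30;python3 -c "
from h import *
goto(.473,-.257,.0627,90)
for n in('scene','top'): c=cam(n); cv2.imwrite(f'pics/{n}1.png',c['color'][:,:,::-1])
c=cam('scene'); im=np.ascontiguousarray(c['color'][:,:,::-1])
o=c['obs']['ee_pos'];print(o)
zo=o[2]-.0567
for z,r in((zo+.086,.031),(zo+.008,.031),(.014,.045)):
  x,y=(.473,-.257) if z<.02 else o[:2]
  for p in proj(c,circ(x,y,z,r)): cv2.circle(im,tuple(int(t) for t in p+.5),0,(0,255,255),-1)
cv2.imwrite('pics/s1.png',cv2.resize(im[120:300,60:320],None,fx=3,fy=3))
"
```

```text
time: 6.6
ee_pos: [0.4725, -0.2585, 0.1163]
tcp_rot: [-180.0, -0.0, 89.9]
wrist_force: [0.3, 0.1, -1.8]
opening: 0.0618
grasp_force: 33.2
time: 7.85
ee_pos: [0.4727, -0.2571, 0.0863]
tcp_rot: [180.0, 0.0, 90.0]
wrist_force: [0.7, -0.2, -1.3]
opening: 0.0621
grasp_force: 33.2
tool shift mm [ 0.1  0.3 23.6] turn [0. 0. 0.]
[ 0.47265958 -0.25704522  0.08628626]
```

View pics/s1.png

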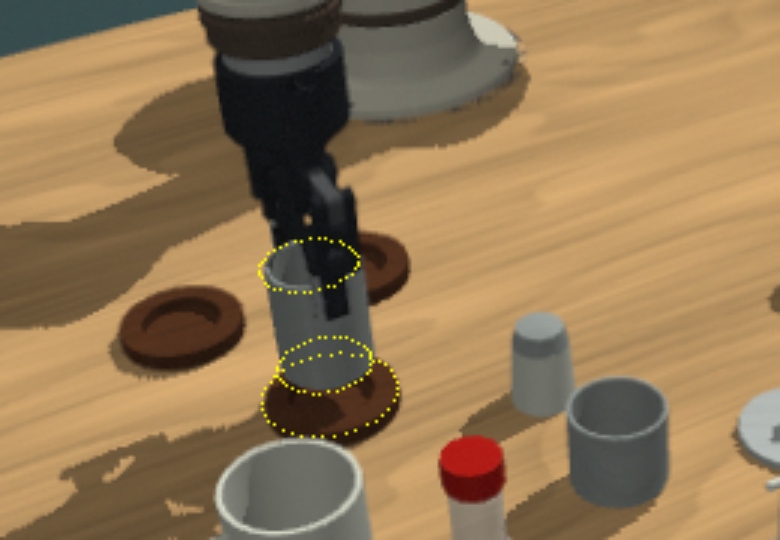

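The deep tin hangs upright over the chosen stand. The projected circles agree to about 1–2 mm, with the stand rim around (330,400) in this crop. I lower it.

```bash
python3 -m handwheel '[{"tx":0,"ty":0,"tz":0.006,"ax":0,"ay":0,"az":0,"jaw":-1},{"tx":0,"ty":0,"tz":0.006,"ax":0,"ay":0,"az":0,"jaw":-1},{"tx":0,"ty":0,"tz":0.004,"ax":0,"ay":0,"az":0,"jaw":-1},{"tx":0,"ty":0,"tz":0.003,"ax":0,"ay":0,"az":0,"jaw":-1},{"tx":0,"ty":0,"tz":0.002,"ax":0,"ay":0,"az":0,"jaw":-1},{"tx":0,"ty":0,"tz":0.002,"ax":0,"ay":0,"az":0,"jaw":-1},{"tx":0,"ty":0,"tz":0,"ax":0,"ay":0,"az":0,"jaw":-1},{"tx":0,"ty":0,"tz":0,"ax":0,"ay":0,"az":0,"jaw":-1},{"tx":0,"ty":0,"tz":0,"ax":0,"ay":0,"az":0,"jaw":-1},{"tx":0,"ty":0,"tz":0,"ax":0,"ay":0,"az":0,"jaw":-1}]' 30
```

```text
time: 9.25
ee_pos: [0.4727, -0.257, 0.0634]
tcp_rot: [180.0, 0.0, 90.0]
wrist_force: [0.5, 0.8, -1.0]
opening: 0.0622
grasp_force: 33.2
```

```bash
python3 -m handwheel '[{"tx":0,"ty":0,"tz":0.0007,"ax":0,"ay":0,"az":0,"jaw":-1},{"tx":0,"ty":0,"tz":0,"ax":0,"ay":0,"az":0,"jaw":-1},{"tx":0,"ty":0,"tz":0,"ax":0,"ay":0,"az":0,"jaw":0.8},{"tx":0,"ty":0,"tz":0,"ax":0,"ay":0,"az":0,"jaw":1},{"tx":0,"ty":0,"tz":0,"ax":0,"ay":0,"az":0,"jaw":1},{"tx":0,"ty":0,"tz":0,"ax":0,"ay":0,"az":0,"jaw":1},{"tx":0,"ty":0,"tz":-0.02,"ax":0,"ay":0,"az":0,"jaw":1},{"tx":0,"ty":0,"tz":-0.03,"ax":0,"ay":0,"az":0,"jaw":1},{"tx":0,"ty":0,"tz":-0.03,"ax":0,"ay":0,"az":0,"jaw":1},{"tx":0,"ty":0,"tz":-0.03,"ax":0,"ay":0,"az":0,"jaw":1}]' 30; python3 -c "
from h import *
goto(.643,-.137,.172,90)"
```

```text
time: 10.5
ee_pos: [0.4726, -0.257, 0.1736]
tcp_rot: [180.0, 0.0, 90.0]
wrist_force: [0.4, 0.4, 0.7]
opening: 0.0852
grasp_force: 0.0
tool shift mm [120.  170.4   1.6] turn [0. 0. 0.]
```

```bash
python3 -m handwheel '[{"tx":0.01,"ty":0.015,"tz":0,"ax":0,"ay":0,"az":0,"jaw":1},{"tx":0.02,"ty":0.0284,"tz":0,"ax":0,"ay":0,"az":0,"jaw":1},{"tx":0.025,"ty":0.0355,"tz":0,"ax":0,"ay":0,"az":0,"jaw":1},{"tx":0.025,"ty":0.0355,"tz":0,"ax":0,"ay":0,"az":0,"jaw":1},{"tx":0.02,"ty":0.028,"tz":0,"ax":0,"ay":0,"az":0,"jaw":1},{"tx":0.013,"ty":0.018,"tz":0,"ax":0,"ay":0,"az":0,"jaw":1},{"tx":0.007,"ty":0.01,"tz":0,"ax":0,"ay":0,"az":0,"jaw":1},{"tx":0,"ty":0,"tz":0,"ax":0,"ay":0,"az":0,"jaw":1},{"tx":0,"ty":0,"tz":0,"ax":0,"ay":0,"az":0,"jaw":1},{"tx":0,"ty":0,"tz":0,"ax":0,"ay":0,"az":0,"jaw":1}]' 30
python3 - <<'E'
from h import *
def ov(n,L,crop=None):
    c=cam(n); im=np.ascontiguousarray(c["color"][:,:,::-1])
    for x,y,z,r in L:
        for p in proj(c,circ(x,y,z,r)):
            if abs(p).max()<1000: cv2.circle(im,tuple(int(t) for t in p+.5),0,(0,255,255),-1)
    return im
goto(.643,-.137,.031,90)
w=ov("wrist",[(.643,-.137,.062,.031),(.643,-.137,.062,.028)])[100:400,80:480]
s=ov("scene",[(.473,-.257,.092,.031),(.473,-.257,.092,.028),(.473,-.257,.014,.045),(.473,-.257,.014,.031)])[130:280,80:280]
cv2.imwrite("pics/w2.png",np.hstack([w,cv2.resize(s,(400,300))]))
E
```

```text
time: 11.75
ee_pos: [0.6426, -0.1376, 0.1729]
tcp_rot: [180.0, 0.0, 90.0]
wrist_force: [0.2, -0.1, -0.5]
opening: 0.0854
grasp_force: 0.0
tool shift mm [  0.6   0.4 141.9] turn [ 0.02  0.01 -0.05]
```

View pics/w2.png

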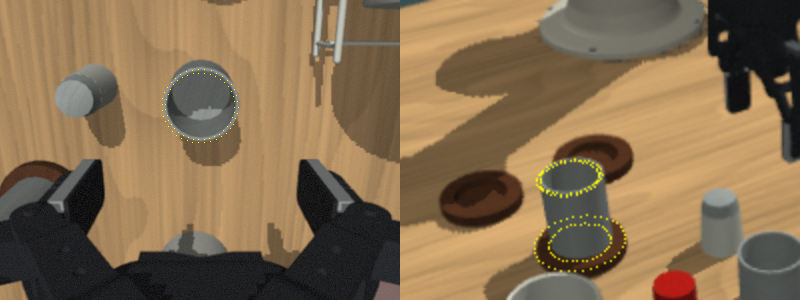

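Left panel: the middle tin's rim at (200,103) matches the overlay, and the shaker and rack are clear of the fingers. Right panel: the deep tin sits home in the stand at (575,215). I descend and grip the middle tin.

```bash
python3 -m handwheel '[{"tx":0,"ty":0,"tz":0.01,"ax":0,"ay":0,"az":0,"jaw":1},{"tx":0,"ty":0,"tz":0.025,"ax":0,"ay":0,"az":0,"jaw":1},{"tx":0,"ty":0,"tz":0.025,"ax":0,"ay":0,"az":0,"jaw":1},{"tx":0,"ty":0,"tz":0.025,"ax":0,"ay":0,"az":0,"jaw":1},{"tx":0,"ty":0,"tz":0.025,"ax":0,"ay":0,"az":0,"jaw":1},{"tx":0,"ty":0,"tz":0.02,"ax":0,"ay":0,"az":0,"jaw":1},{"tx":0,"ty":0,"tz":0.01,"ax":0,"ay":0,"az":0,"jaw":1},{"tx":0,"ty":0,"tz":0,"ax":0,"ay":0,"az":0,"jaw":1},{"tx":0,"ty":0,"tz":0,"ax":0,"ay":0,"az":0,"jaw":1},{"tx":0,"ty":0,"tz":0,"ax":0,"ay":0,"az":0,"jaw":1}]' 30; python3 -m handwheel '[{"tx":0,"ty":0,"tz":0,"ax":0,"ay":0,"az":0,"jaw":-1},{"tx":0,"ty":0,"tz":0,"ax":0,"ay":0,"az":0,"jaw":-1},{"tx":0,"ty":0,"tz":0,"ax":0,"ay":0,"az":0,"jaw":-1},{"tx":0,"ty":0,"tz":0,"ax":0,"ay":0,"az":0,"jaw":-1},{"tx":0,"ty":0,"tz":0,"ax":0,"ay":0,"az":0,"jaw":-1},{"tx":0,"ty":0,"tz":0,"ax":0,"ay":0,"az":0,"jaw":-1},{"tx":0,"ty":0,"tz":0,"ax":0,"ay":0,"az":0,"jaw":-1},{"tx":0,"ty":0,"tz":0,"ax":0,"ay":0,"az":0,"jaw":-1},{"tx":0,"ty":0,"tz":0,"ax":0,"ay":0,"az":0,"jaw":-1},{"tx":0,"ty":0,"tz":0,"ax":0,"ay":0,"az":0,"jaw":-1}]' 30; python3 -c "
from h import *
goto(.473,-.257,.15,90)"
```

```text
time: 13.1
ee_pos: [0.6436, -0.1371, 0.0336]
tcp_rot: [179.9, 0.0, 90.0]
wrist_force: [-0.3, 0.1, 0.5]
opening: 0.085
grasp_force: 0.0
time: 14.35
ee_pos: [0.6433, -0.1371, 0.0334]
tcp_rot: [179.9, 0.0, 90.0]
wrist_force: [-1.6, 0.1, 5.8]
opening: 0.0621
grasp_force: 33.3
tool shift mm [-119.9 -170.2 -116.7] turn [0.06 0.01 0.  ]
```

```bash
python3 -m handwheel '[{"tx":0,"ty":0,"tz":-0.01,"ax":0,"ay":0,"az":0,"jaw":-1},{"tx":0,"ty":0,"tz":-0.02,"ax":0,"ay":0,"az":0,"jaw":-1},{"tx":0,"ty":0,"tz":-0.03,"ax":0,"ay":0,"az":0,"jaw":-1},{"tx":0,"ty":0,"tz":-0.03,"ax":0,"ay":0,"az":0,"jaw":-1},{"tx":0,"ty":0,"tz":-0.025,"ax":0,"ay":0,"az":0,"jaw":-1},{"tx":0,"ty":0,"tz":-0.01,"ax":0,"ay":0,"az":0,"jaw":-1},{"tx":0,"ty":0,"tz":0,"ax":0,"ay":0,"az":0,"jaw":-1},{"tx":0,"ty":0,"tz":0,"ax":0,"ay":0,"az":0,"jaw":-1},{"tx":-0.01,"ty":-0.015,"tz":0,"ax":0,"ay":0,"az":0,"jaw":-1},{"tx":-0.02,"ty":-0.028,"tz":0,"ax":0,"ay":0,"az":0,"jaw":-1}]' 30; python3 -m handwheel '[{"tx":-0.025,"ty":-0.0355,"tz":0,"ax":0,"ay":0,"az":0,"jaw":-1},{"tx":-0.025,"ty":-0.0355,"tz":0,"ax":0,"ay":0,"az":0,"jaw":-1},{"tx":-0.02,"ty":-0.028,"tz":0,"ax":0,"ay":0,"az":0,"jaw":-1},{"tx":-0.013,"ty":-0.018,"tz":0,"ax":0,"ay":0,"az":0,"jaw":-1},{"tx":-0.007,"ty":-0.01,"tz":0,"ax":0,"ay":0,"az":0,"jaw":-1},{"tx":0,"ty":0,"tz":0,"ax":0,"ay":0,"az":0,"jaw":-1},{"tx":0,"ty":0,"tz":0.01,"ax":0,"ay":0,"az":0,"jaw":-1},{"tx":0,"ty":0,"tz":0.01,"ax":0,"ay":0,"az":0,"jaw":-1},{"tx":0,"ty":0,"tz":0,"ax":0,"ay":0,"az":0,"jaw":-1},{"tx":0,"ty":0,"tz":0,"ax":0,"ay":0,"az":0,"jaw":-1}]' 30; python3 -c "
from h import *
goto(.473,-.257,.1174,90)"
```

```text
time: 15.6
ee_pos: [0.5995, -0.1666, 0.1558]
tcp_rot: [-179.9, -0.0, 90.1]
wrist_force: [0.5, -0.6, -0.2]
opening: 0.0622
grasp_force: 33.2
time: 16.85
ee_pos: [0.4732, -0.2568, 0.1375]
tcp_rot: [-180.0, -0.0, 90.0]
wrist_force: [-0.4, 0.4, -1.5]
opening: 0.0624
grasp_force: 33.2
tool shift mm [-0.2 -0.2 20.1] turn [-0.01 -0.01  0.03]
```

```bash
python3 -m handwheel '[{"tx":0,"ty":0,"tz":0.005,"ax":0,"ay":0,"az":0,"jaw":-1},{"tx":0,"ty":0,"tz":0.005,"ax":0,"ay":0,"az":0,"jaw":-1},{"tx":0,"ty":0,"tz":0.003,"ax":0,"ay":0,"az":0,"jaw":-1},{"tx":0,"ty":0,"tz":0.003,"ax":0,"ay":0,"az":0,"jaw":-1},{"tx":0,"ty":0,"tz":0.002,"ax":0,"ay":0,"az":0,"jaw":-1},{"tx":0,"ty":0,"tz":0.0015,"ax":0,"ay":0,"az":0,"jaw":-1},{"tx":0,"ty":0,"tz":0,"ax":0,"ay":0,"az":0,"jaw":-1},{"tx":0,"ty":0,"tz":0,"ax":0,"ay":0,"az":0,"jaw":-1},{"tx":0,"ty":0,"tz":0,"ax":0,"ay":0,"az":0,"jaw":-1},{"tx":0,"ty":0,"tz":0,"ax":0,"ay":0,"az":0,"jaw":-1}]' 30
```

```text
time: 18.1
ee_pos: [0.4731, -0.257, 0.1182]
tcp_rot: [180.0, 0.0, 90.0]
wrist_force: [0.2, 0.8, -1.4]
opening: 0.0622
grasp_force: 33.2
```

```bash
python3 -m handwheel '[{"tx":0,"ty":0,"tz":0.0008,"ax":0,"ay":0,"az":0,"jaw":-1},{"tx":0,"ty":0,"tz":0,"ax":0,"ay":0,"az":0,"jaw":-1},{"tx":0,"ty":0,"tz":0,"ax":0,"ay":0,"az":0,"jaw":0.8},{"tx":0,"ty":0,"tz":0,"ax":0,"ay":0,"az":0,"jaw":1},{"tx":0,"ty":0,"tz":0,"ax":0,"ay":0,"az":0,"jaw":1},{"tx":0,"ty":0,"tz":0,"ax":0,"ay":0,"az":0,"jaw":1},{"tx":0,"ty":0,"tz":-0.02,"ax":0,"ay":0,"az":0,"jaw":1},{"tx":0,"ty":0,"tz":-0.03,"ax":0,"ay":0,"az":0,"jaw":1},{"tx":0,"ty":0,"tz":-0.03,"ax":0,"ay":0,"az":0,"jaw":1},{"tx":0,"ty":0,"tz":-0.02,"ax":0,"ay":0,"az":0,"jaw":1}]' 30; python3 -c "
from h import *
goto(.454,.298,.14,90)"
```

```text
time: 19.35
ee_pos: [0.4733, -0.2571, 0.2189]
tcp_rot: [179.9, 0.0, 90.0]
wrist_force: [0.3, 0.2, 0.1]
opening: 0.0856
grasp_force: 0.0
tool shift mm [555.2 -19.4  78.4] turn [0.07 0.04 0.  ]
```

```bash
python3 -m handwheel '[{"tx":0.02,"ty":-0.0015,"tz":0,"ax":0,"ay":0,"az":0,"jaw":1},{"tx":0.045,"ty":-0.0015,"tz":0,"ax":0,"ay":0,"az":0,"jaw":1},{"tx":0.052,"ty":-0.0015,"tz":0,"ax":0,"ay":0,"az":0,"jaw":1},{"tx":0.052,"ty":-0.0015,"tz":0,"ax":0,"ay":0,"az":0,"jaw":1},{"tx":0.052,"ty":-0.0015,"tz":0,"ax":0,"ay":0,"az":0,"jaw":1},{"tx":0.052,"ty":-0.0015,"tz":0,"ax":0,"ay":0,"az":0,"jaw":1},{"tx":0.052,"ty":-0.0015,"tz":0,"ax":0,"ay":0,"az":0,"jaw":1},{"tx":0.052,"ty":-0.0015,"tz":0,"ax":0,"ay":0,"az":0,"jaw":1},{"tx":0.052,"ty":-0.0015,"tz":0,"ax":0,"ay":0,"az":0,"jaw":1},{"tx":0.052,"ty":-0.0015,"tz":0,"ax":0,"ay":0,"az":0,"jaw":1}]' 30; python3 -m handwheel '[{"tx":0.045,"ty":-0.002,"tz":0,"ax":0,"ay":0,"az":0,"jaw":1},{"tx":0.02,"ty":-0.002,"tz":0,"ax":0,"ay":0,"az":0,"jaw":1},{"tx":0.009,"ty":0,"tz":0,"ax":0,"ay":0,"az":0,"jaw":1},{"tx":0,"ty":0,"tz":0.02,"ax":0,"ay":0,"az":0,"jaw":1},{"tx":0,"ty":0,"tz":0.025,"ax":0,"ay":0,"az":0,"jaw":1},{"tx":0,"ty":0,"tz":0.02,"ax":0,"ay":0,"az":0,"jaw":1},{"tx":0,"ty":0,"tz":0.01,"ax":0,"ay":0,"az":0,"jaw":1},{"tx":0,"ty":0,"tz":0,"ax":0,"ay":0,"az":0,"jaw":1},{"tx":0,"ty":0,"tz":0,"ax":0,"ay":0,"az":0,"jaw":1},{"tx":0,"ty":0,"tz":0,"ax":0,"ay":0,"az":0,"jaw":1}]' 30
python3 - <<'E'
from h import *
def ov(n,L,crop=None):
    c=cam(n); im=np.ascontiguousarray(c["color"][:,:,::-1])
    for x,y,z,r in L:
        for p in proj(c,circ(x,y,z,r)):
            if abs(p).max()<1000: cv2.circle(im,tuple(int(t) for t in p+.5),0,(0,255,255),-1)
    return im
goto(.454,.298,.015,90)
w=ov("wrist",[(.454,.298,.04,.031),(.454,.298,.04,.028)])[100:400,80:480]
s=ov("scene",[(.473,-.257,.146,.031),(.473,-.257,.146,.028),(.473,-.257,.092,.031)])[130:280,80:280]
cv2.imwrite("pics/w3.png",np.hstack([w,cv2.resize(s,(400,300))]))
E
```

```text
time: 20.6
ee_pos: [0.4566, 0.2261, 0.2163]
tcp_rot: [-179.9, 0.0, 90.0]
wrist_force: [1.4, -0.1, 0.5]
opening: 0.0856
grasp_force: 0.0
time: 21.85
ee_pos: [0.4544, 0.2981, 0.1431]
tcp_rot: [179.9, -0.0, 90.0]
wrist_force: [-0.8, 0.3, 0.2]
opening: 0.0852
grasp_force: 0.0
tool shift mm [ -0.2  -0.5 128.1] turn [ 0.06 -0.04 -0.  ]
```

View pics/w3.png

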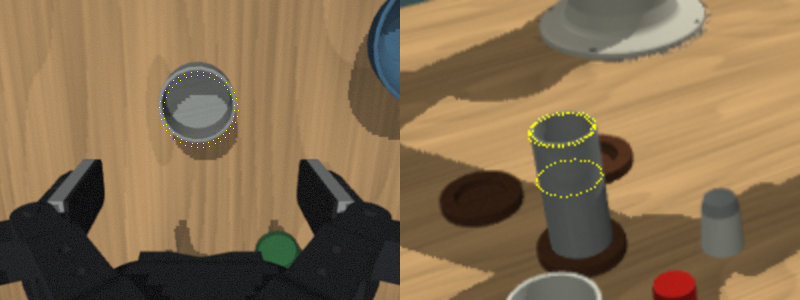

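Left panel: the shallow tin's true rim centre is (198,102), about 5 mm farther along +Y than the overlay at (200,109), so I correct for that. Right panel: the middle tin sits home on the deep one, with its rim at (562,129).

```bash
python3 -m handwheel '[{"tx":0.005,"ty":-0.001,"tz":0.01,"ax":0,"ay":0,"az":0,"jaw":1},{"tx":0,"ty":0,"tz":0.025,"ax":0,"ay":0,"az":0,"jaw":1},{"tx":0,"ty":0,"tz":0.025,"ax":0,"ay":0,"az":0,"jaw":1},{"tx":0,"ty":0,"tz":0.025,"ax":0,"ay":0,"az":0,"jaw":1},{"tx":0,"ty":0,"tz":0.02,"ax":0,"ay":0,"az":0,"jaw":1},{"tx":0,"ty":0,"tz":0.013,"ax":0,"ay":0,"az":0,"jaw":1},{"tx":0,"ty":0,"tz":0.008,"ax":0,"ay":0,"az":0,"jaw":1},{"tx":0,"ty":0,"tz":0,"ax":0,"ay":0,"az":0,"jaw":1},{"tx":0,"ty":0,"tz":0,"ax":0,"ay":0,"az":0,"jaw":1},{"tx":0,"ty":0,"tz":0,"ax":0,"ay":0,"az":0,"jaw":1}]' 30; python3 -m handwheel '[{"tx":0,"ty":0,"tz":0,"ax":0,"ay":0,"az":0,"jaw":-1},{"tx":0,"ty":0,"tz":0,"ax":0,"ay":0,"az":0,"jaw":-1},{"tx":0,"ty":0,"tz":0,"ax":0,"ay":0,"az":0,"jaw":-1},{"tx":0,"ty":0,"tz":0,"ax":0,"ay":0,"az":0,"jaw":-1},{"tx":0,"ty":0,"tz":0,"ax":0,"ay":0,"az":0,"jaw":-1},{"tx":0,"ty":0,"tz":0,"ax":0,"ay":0,"az":0,"jaw":-1},{"tx":0,"ty":0,"tz":0,"ax":0,"ay":0,"az":0,"jaw":-1},{"tx":0,"ty":0,"tz":0,"ax":0,"ay":0,"az":0,"jaw":-1},{"tx":0,"ty":0,"tz":0,"ax":0,"ay":0,"az":0,"jaw":-1},{"tx":0,"ty":0,"tz":0,"ax":0,"ay":0,"az":0,"jaw":-1}]' 30; python3 -c "
from h import *
goto(.473,-.257,.2,90)"
```

```text
time: 23.2
ee_pos: [0.4534, 0.3032, 0.017]
tcp_rot: [179.9, -0.0, 90.0]
wrist_force: [0.1, 0.1, -0.2]
opening: 0.0857
grasp_force: 0.0
time: 24.45
ee_pos: [0.4533, 0.3031, 0.0169]
tcp_rot: [180.0, -0.0, 90.0]
wrist_force: [-0.4, -0.8, 5.3]
opening: 0.0604
grasp_force: 33.0
tool shift mm [-560.    19.8 -183.3] turn [ 0.04 -0.03 -0.  ]
```

The opening is 60.4 mm instead of 62, so I lift slightly and look.

```bash
python3 -m handwheel '[{"tx":0,"ty":0,"tz":-0.005,"ax":0,"ay":0,"az":0,"jaw":-1},{"tx":0,"ty":0,"tz":-0.01,"ax":0,"ay":0,"az":0,"jaw":-1},{"tx":0,"ty":0,"tz":-0.02,"ax":0,"ay":0,"az":0,"jaw":-1},{"tx":0,"ty":0,"tz":-0.03,"ax":0,"ay":0,"az":0,"jaw":-1},{"tx":0,"ty":0,"tz":-0.03,"ax":0,"ay":0,"az":0,"jaw":-1},{"tx":0,"ty":0,"tz":-0.03,"ax":0,"ay":0,"az":0,"jaw":-1},{"tx":0,"ty":0,"tz":-0.03,"ax":0,"ay":0,"az":0,"jaw":-1},{"tx":0,"ty":0,"tz":-0.02,"ax":0,"ay":0,"az":0,"jaw":-1},{"tx":0,"ty":0,"tz":-0.005,"ax":0,"ay":0,"az":0,"jaw":-1},{"tx":0,"ty":0,"tz":0,"ax":0,"ay":0,"az":0,"jaw":-1}]' 30
python3 - <<'E'
from h import *
def ov(n,L):
    c=cam(n); im=np.ascontiguousarray(c["color"][:,:,::-1]);o=c["obs"]["ee_pos"]
    for dz,r in L:
        for p in proj(c,circ(o[0],o[1],o[2]-.0169+dz,r)):
            if abs(p).max()<1000: cv2.circle(im,tuple(int(t) for t in p+.5),0,(0,255,255),-1)
    return im,proj(c,[o])[0]
w,_=ov("wrist",[(.04,.031)])
s,p=ov("scene",[(.04,.031),(.008,.031)]); u,v=[int(max(t,50)) for t in p]; print(p)
s=s[max(0,v-60):v+40,u-60:u+60]
cv2.imwrite("pics/w4.png",np.hstack([w[100:400,80:480],cv2.resize(s,(400,300))]))
E
```

```text
time: 25.7
ee_pos: [0.453, 0.303, 0.1961]
tcp_rot: [-180.0, 0.0, 90.0]
wrist_force: [0.2, -0.5, -0.2]
opening: 0.0605
grasp_force: 32.7
[382.32082213 103.88822863]
```

View pics/w4.png

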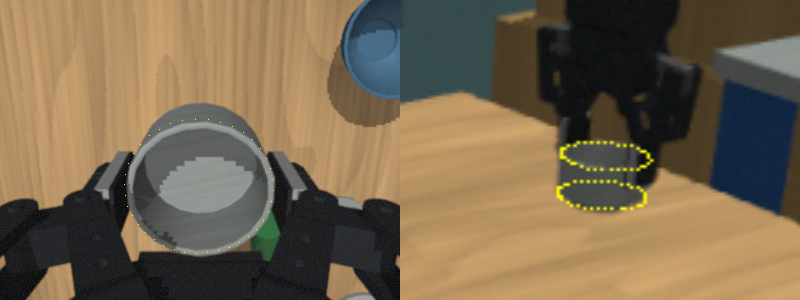

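The shallow tin hangs level between the pads. Its rim at (200,188) in the left panel matches the model, so I carry on to the tower.

```bash
python3 -m handwheel '[{"tx":-0.02,"ty":0.001,"tz":0,"ax":0,"ay":0,"az":0,"jaw":-1},{"tx":-0.04,"ty":0.002,"tz":0,"ax":0,"ay":0,"az":0,"jaw":-1},{"tx":-0.05,"ty":0.002,"tz":0,"ax":0,"ay":0,"az":0,"jaw":-1},{"tx":-0.05,"ty":0.002,"tz":0,"ax":0,"ay":0,"az":0,"jaw":-1},{"tx":-0.05,"ty":0.002,"tz":0,"ax":0,"ay":0,"az":0,"jaw":-1},{"tx":-0.05,"ty":0.002,"tz":0,"ax":0,"ay":0,"az":0,"jaw":-1},{"tx":-0.05,"ty":0.002,"tz":0,"ax":0,"ay":0,"az":0,"jaw":-1},{"tx":-0.05,"ty":0.002,"tz":0,"ax":0,"ay":0,"az":0,"jaw":-1},{"tx":-0.05,"ty":0.002,"tz":0,"ax":0,"ay":0,"az":0,"jaw":-1},{"tx":-0.05,"ty":0.002,"tz":0,"ax":0,"ay":0,"az":0,"jaw":-1}]' 30; python3 -m handwheel '[{"tx":-0.045,"ty":0.001,"tz":0,"ax":0,"ay":0,"az":0,"jaw":-1},{"tx":-0.03,"ty":0,"tz":0,"ax":0,"ay":0,"az":0,"jaw":-1},{"tx":-0.015,"ty":0,"tz":0,"ax":0,"ay":0,"az":0,"jaw":-1},{"tx":-0.01,"ty":0,"tz":0,"ax":0,"ay":0,"az":0,"jaw":-1},{"tx":0,"ty":0,"tz":0.005,"ax":0,"ay":0,"az":0,"jaw":-1},{"tx":0,"ty":0,"tz":0.01,"ax":0,"ay":0,"az":0,"jaw":-1},{"tx":0,"ty":0,"tz":0.005,"ax":0,"ay":0,"az":0,"jaw":-1},{"tx":0,"ty":0,"tz":0,"ax":0,"ay":0,"az":0,"jaw":-1},{"tx":0,"ty":0,"tz":0,"ax":0,"ay":0,"az":0,"jaw":-1},{"tx":0,"ty":0,"tz":0,"ax":0,"ay":0,"az":0,"jaw":-1}]' 30; python3 -c "
from h import *
goto(.473,-.257,.1549,90)"
```

```text
time: 27.05
ee_pos: [0.4709, -0.1593, 0.1959]
tcp_rot: [-180.0, 0.0, 90.0]
wrist_force: [0.4, 1.0, -1.0]
opening: 0.0603
grasp_force: 32.7
time: 28.3
ee_pos: [0.4732, -0.257, 0.1766]
tcp_rot: [180.0, 0.0, 90.0]
wrist_force: [0.3, 1.3, 0.5]
opening: 0.0605
grasp_force: 32.7
tool shift mm [ 0.  -0.2 21.7] turn [0.02 0.01 0.01]
```

```bash
python3 -m handwheel '[{"tx":0,"ty":0,"tz":0.005,"ax":0,"ay":0,"az":0,"jaw":-1},{"tx":0,"ty":0,"tz":0.005,"ax":0,"ay":0,"az":0,"jaw":-1},{"tx":0,"ty":0,"tz":0.004,"ax":0,"ay":0,"az":0,"jaw":-1},{"tx":0,"ty":0,"tz":0.003,"ax":0,"ay":0,"az":0,"jaw":-1},{"tx":0,"ty":0,"tz":0.002,"ax":0,"ay":0,"az":0,"jaw":-1},{"tx":0,"ty":0,"tz":0.002,"ax":0,"ay":0,"az":0,"jaw":-1},{"tx":0,"ty":0,"tz":0,"ax":0,"ay":0,"az":0,"jaw":-1},{"tx":0,"ty":0,"tz":0,"ax":0,"ay":0,"az":0,"jaw":-1},{"tx":0,"ty":0,"tz":0,"ax":0,"ay":0,"az":0,"jaw":-1},{"tx":0,"ty":0,"tz":0,"ax":0,"ay":0,"az":0,"jaw":-1}]' 30
```

```text
time: 29.55
ee_pos: [0.4731, -0.257, 0.1554]
tcp_rot: [180.0, 0.0, 90.0]
wrist_force: [0.5, 1.4, -1.0]
opening: 0.0604
grasp_force: 32.7
```

```bash
python3 -m handwheel '[{"tx":0,"ty":0,"tz":0.0005,"ax":0,"ay":0,"az":0,"jaw":-1},{"tx":0,"ty":0,"tz":0,"ax":0,"ay":0,"az":0,"jaw":-1},{"tx":0,"ty":0,"tz":0,"ax":0,"ay":0,"az":0,"jaw":0.8},{"tx":0,"ty":0,"tz":0,"ax":0,"ay":0,"az":0,"jaw":1},{"tx":0,"ty":0,"tz":0,"ax":0,"ay":0,"az":0,"jaw":1},{"tx":0,"ty":0,"tz":0,"ax":0,"ay":0,"az":0,"jaw":1},{"tx":0,"ty":0,"tz":-0.02,"ax":0,"ay":0,"az":0,"jaw":1},{"tx":0,"ty":0,"tz":-0.03,"ax":0,"ay":0,"az":0,"jaw":1},{"tx":0,"ty":0,"tz":-0.03,"ax":0,"ay":0,"az":0,"jaw":1},{"tx":0,"ty":0,"tz":-0.02,"ax":0,"ay":0,"az":0,"jaw":1}]' 30; python3 -m handwheel '[{"tx":0,"ty":0,"tz":0,"ax":0,"ay":0,"az":10,"jaw":1},{"tx":0,"ty":0,"tz":0,"ax":0,"ay":0,"az":10,"jaw":1},{"tx":0,"ty":0,"tz":0,"ax":0,"ay":0,"az":10,"jaw":1},{"tx":0,"ty":0,"tz":0,"ax":0,"ay":0,"az":10,"jaw":1},{"tx":0,"ty":0,"tz":0,"ax":0,"ay":0,"az":10,"jaw":1},{"tx":0,"ty":0,"tz":0,"ax":0,"ay":0,"az":10,"jaw":1},{"tx":0,"ty":0,"tz":0,"ax":0,"ay":0,"az":10,"jaw":1},{"tx":0,"ty":0,"tz":0,"ax":0,"ay":0,"az":10,"jaw":1},{"tx":0,"ty":0,"tz":0,"ax":0,"ay":0,"az":10,"jaw":1},{"tx":0,"ty":0,"tz":0,"ax":0,"ay":0,"az":0,"jaw":1}]' 30;python3 -c "
from h import *
goto(.613,.141,.15,0)"
```

```text
time: 30.8
ee_pos: [0.4732, -0.2571, 0.2563]
tcp_rot: [179.9, 0.0, 90.0]
wrist_force: [-0.2, 0.4, -0.9]
opening: 0.0854
grasp_force: 0.0
time: 32.05
ee_pos: [0.4731, -0.257, 0.2548]
tcp_rot: [180.0, 0.0, 0.1]
wrist_force: [0.0, -0.0, -0.1]
opening: 0.0854
grasp_force: 0.0
tool shift mm [ 140.4 -397.9  104.8] turn [0.   0.   0.07]
```

```bash
python3 -m handwheel '[{"tx":0.007,"ty":-0.02,"tz":0,"ax":0,"ay":0,"az":0,"jaw":1},{"tx":0.014,"ty":-0.04,"tz":0,"ax":0,"ay":0,"az":0,"jaw":1},{"tx":0.017,"ty":-0.048,"tz":0,"ax":0,"ay":0,"az":0,"jaw":0.1},{"tx":0.017,"ty":-0.048,"tz":0,"ax":0,"ay":0,"az":0,"jaw":0.1},{"tx":0.017,"ty":-0.048,"tz":0,"ax":0,"ay":0,"az":0,"jaw":0.1},{"tx":0.017,"ty":-0.048,"tz":0,"ax":0,"ay":0,"az":0,"jaw":0.1},{"tx":0.017,"ty":-0.048,"tz":0,"ax":0,"ay":0,"az":0,"jaw":0.1},{"tx":0.017,"ty":-0.048,"tz":0,"ax":0,"ay":0,"az":0,"jaw":0.1},{"tx":0.01,"ty":-0.03,"tz":0,"ax":0,"ay":0,"az":0,"jaw":0.1},{"tx":0.007,"ty":-0.02,"tz":0,"ax":0,"ay":0,"az":0,"jaw":0.1}]' 30; python3 -m handwheel '[{"tx":0,"ty":0,"tz":0,"ax":0,"ay":0,"az":0,"jaw":0.1},{"tx":0,"ty":0,"tz":0.015,"ax":0,"ay":0,"az":0,"jaw":0.1},{"tx":0,"ty":0,"tz":0.025,"ax":0,"ay":0,"az":0,"jaw":0.1},{"tx":0,"ty":0,"tz":0.03,"ax":0,"ay":0,"az":0,"jaw":0.1},{"tx":0,"ty":0,"tz":0.02,"ax":0,"ay":0,"az":0,"jaw":0.1},{"tx":0,"ty":0,"tz":0.01,"ax":0,"ay":0,"az":0,"jaw":0.1},{"tx":0,"ty":0,"tz":0,"ax":0,"ay":0,"az":0,"jaw":0.1},{"tx":0,"ty":0,"tz":0,"ax":0,"ay":0,"az":0,"jaw":0.1},{"tx":0,"ty":0,"tz":0,"ax":0,"ay":0,"az":0,"jaw":0.1},{"tx":0,"ty":0,"tz":0,"ax":0,"ay":0,"az":0,"jaw":0.1}]' 30;python3 - <<'E'
from h import *
def ov(n,L):
    c=cam(n); im=np.ascontiguousarray(c["color"][:,:,::-1])
    for x,y,z,r in L:
        for p in proj(c,circ(x,y,z,r)):
            if abs(p).max()<1000: cv2.circle(im,tuple(int(t) for t in p+.5),0,(0,255,255),-1)
    return im
goto(.613,.141,.018,0)
w=ov("wrist",[(.613,.141,.012,.031),(.613,.141,.038,.009)])[100:400,80:480]
s=ov("scene",[(.473,-.257,.178,.031),(.473,-.257,.178,.028),(.473,-.257,.146,.031)])[100:250,80:280]
cv2.imwrite("pics/w5.png",np.hstack([w,cv2.resize(s,(400,300))]))
E
```

```text
time: 33.3
ee_pos: [0.612, 0.0796, 0.2572]
tcp_rot: [-177.2, 0.1, 6.3]
wrist_force: [-0.6, 0.3, -1.3]
opening: 0.0471
grasp_force: 0.0
time: 34.55
ee_pos: [0.6115, 0.082, 0.1579]
tcp_rot: [-177.2, -0.0, 6.3]
wrist_force: [-0.0, 1.1, 0.1]
opening: 0.0467
grasp_force: 0.0
tool shift mm [  8.  -51.5 142.6] turn [-2.82  0.15  6.34]
```

View pics/w5.png

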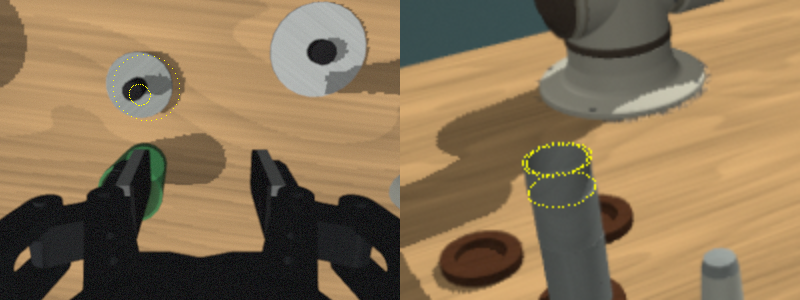

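The last travel was clipped, leaving a residual tilt of 2.8° and yaw of 6.3°. The lid disc is at (139,84) and its knob top at (136,88) in the left panel. The shallow tin sits home on the tower at (557,160). I'll correct the attitude and re-measure the lid.

```bash
python3 -c "
from h import *
c=cam('wrist'); print(c['color'].shape,ray(c,(219,184),.012),ray(c,(216,188),.038),c['obs']['q'])"; python3 -m handwheel '[{"tx":0,"ty":0,"tz":0,"ax":-1.4,"ay":0,"az":3.1,"jaw":0.1},{"tx":0,"ty":0,"tz":0,"ax":-1.4,"ay":0.1,"az":3.2,"jaw":0.1},{"tx":0,"ty":0,"tz":0,"ax":0,"ay":0,"az":0,"jaw":0.1},{"tx":0,"ty":0,"tz":0,"ax":0,"ay":0,"az":0,"jaw":0.1},{"tx":0,"ty":-0.01,"tz":0,"ax":0,"ay":0,"az":0,"jaw":0.1},{"tx":0,"ty":-0.02,"tz":0,"ax":0,"ay":0,"az":0,"jaw":0.1},{"tx":0,"ty":-0.02,"tz":0,"ax":0,"ay":0,"az":0,"jaw":0.1},{"tx":0,"ty":-0.008,"tz":0,"ax":0,"ay":0,"az":0,"jaw":0.1},{"tx":0,"ty":0,"tz":0,"ax":0,"ay":0,"az":0,"jaw":0.1},{"tx":0,"ty":0,"tz":0,"ax":0,"ay":0,"az":0,"jaw":0.1}]' 30;python3 - <<'E'
from h import *
goto(.613,.141,.018,0)
c=cam("wrist"); im=np.ascontiguousarray(c["color"][:,:,::-1])
g=cv2.GaussianBlur(cv2.cvtColor(im,cv2.COLOR_BGR2GRAY).astype(np.float32),(0,0),1)
G=np.hypot(cv2.Sobel(g,5,1,0),cv2.Sobel(g,5,0,1))
best=max(((sum(cv2.remap(G,*[a.reshape(1,-1).astype(np.float32) for a in proj(c,circ(.613+a,.141+b,z,r)).T],cv2.INTER_LINEAR).mean() for z,r in((.012,.031),(.038,.009))),.613+a,.141+b) for a in np.arange(-.015,.016,.001) for b in np.arange(-.015,.016,.001)))
print(best)
for z,r in((.012,.031),(.038,.009)):
  for p in proj(c,circ(*best[1:],z,r)): cv2.circle(im,tuple(int(t) for t in p+.5),0,(0,255,255),-1)
cv2.imwrite("pics/w6.png",im)
E
```

```text
(420, 560, 3) [0.61611197 0.14742203 0.012     ] [0.61804255 0.14399248 0.038     ] [  6.33439779  13.36732823  11.35644628  88.00973762   2.82205624
 179.9879116 ]
time: 35.95
ee_pos: [0.6117, 0.0787, 0.1594]
tcp_rot: [-177.4, 0.2, 6.1]
wrist_force: [-0.3, -0.6, 0.1]
opening: 0.0468
grasp_force: 0.0
tool shift mm [  8.4 -55.2 144. ] turn [-2.63  0.31  6.12]
(np.float32(223.17062), np.float64(0.616), np.float64(0.14700000000000002))
```

View pics/w6.png

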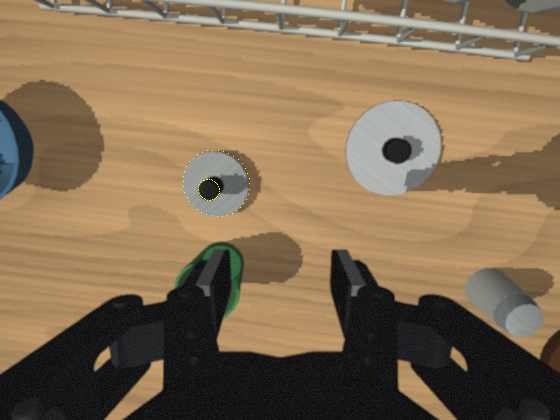

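The lid fit is now good: (0.616, 0.147), disc at (215,184), knob at (209,189). The residual is joint 6 stopped at its +180° limit, so I'll use yaw 25 instead.

```bash
python3 -m handwheel '[{"tx":0,"ty":0,"tz":0,"ax":0,"ay":0,"az":-9.5,"jaw":0.1},{"tx":0,"ty":0,"tz":0,"ax":0,"ay":0,"az":-9.5,"jaw":0.1},{"tx":0,"ty":0,"tz":0,"ax":0,"ay":0,"az":0,"jaw":0.1},{"tx":0,"ty":0,"tz":0,"ax":0,"ay":0,"az":0,"jaw":0.1},{"tx":0,"ty":0,"tz":0,"ax":0,"ay":0,"az":0,"jaw":0.1},{"tx":0,"ty":0,"tz":0,"ax":0,"ay":0,"az":0,"jaw":0.1},{"tx":0,"ty":0,"tz":0,"ax":0,"ay":0,"az":0,"jaw":0.1},{"tx":0,"ty":0,"tz":0,"ax":0,"ay":0,"az":0,"jaw":0.1},{"tx":0,"ty":0,"tz":0,"ax":0,"ay":0,"az":0,"jaw":0.1},{"tx":0,"ty":0,"tz":0,"ax":0,"ay":0,"az":0,"jaw":0.1}]' 30;python3 -c "
from h import *
goto(.616,.147,.1,25); print(telemetry.get_obs()['tcp_rot'],telemetry.get_obs()['q'])"
```

```text
time: 37.25
ee_pos: [0.6117, 0.0788, 0.1594]
tcp_rot: [-177.4, -0.7, 25.1]
wrist_force: [-0.7, 0.2, 0.3]
opening: 0.047
grasp_force: 0.0
tool shift mm [ 32.1 -57.2  62.4] turn [-2.56 -0.7   0.13]
[-177.44017019   -0.7058756    25.10934811] [  6.11951798  13.51142613  11.72690496  88.38157269   2.65011131
 160.99055682]
```

Level first (ax -2.6, ay -0.7), then shift.

```bash
python3 -m handwheel '[{"tx":0,"ty":0,"tz":0,"ax":-2.56,"ay":-0.7,"az":0.1,"jaw":0.1},{"tx":0,"ty":0,"tz":0,"ax":0,"ay":0,"az":0,"jaw":0.1},{"tx":0.01,"ty":-0.018,"tz":0,"ax":0,"ay":0,"az":0,"jaw":0.1},{"tx":0.014,"ty":-0.024,"tz":0,"ax":0,"ay":0,"az":0,"jaw":0.1},{"tx":0.008,"ty":-0.015,"tz":0,"ax":0,"ay":0,"az":0,"jaw":0.1},{"tx":0,"ty":0,"tz":0.02,"ax":0,"ay":0,"az":0,"jaw":0.1},{"tx":0,"ty":0,"tz":0.02,"ax":0,"ay":0,"az":0,"jaw":0.1},{"tx":0,"ty":0,"tz":0.02,"ax":0,"ay":0,"az":0,"jaw":0.1},{"tx":0,"ty":0,"tz":0,"ax":0,"ay":0,"az":0,"jaw":0.1},{"tx":0,"ty":0,"tz":0,"ax":0,"ay":0,"az":0,"jaw":0.1}]' 30;python3 - <<'E'
from h import *
c=cam("wrist"); im=np.ascontiguousarray(c["color"][:,:,::-1])
goto(.616,.147,.018,25)
for z,r in((.012,.031),(.038,.009)):
  for p in proj(c,circ(.616,.147,z,r)): cv2.circle(im,tuple(int(t) for t in p+.5),0,(0,255,255),-1)
cv2.imwrite("pics/w7.png",im)
E
```

```text
time: 38.5
ee_pos: [0.6168, 0.1443, 0.1003]
tcp_rot: [-180.0, -0.0, 25.0]
wrist_force: [0.5, 0.0, 0.3]
opening: 0.047
grasp_force: 0.0
tool shift mm [ 0.1 -2.9 82.6] turn [ 0.01 -0.09  0.03]
```

View pics/w7.png

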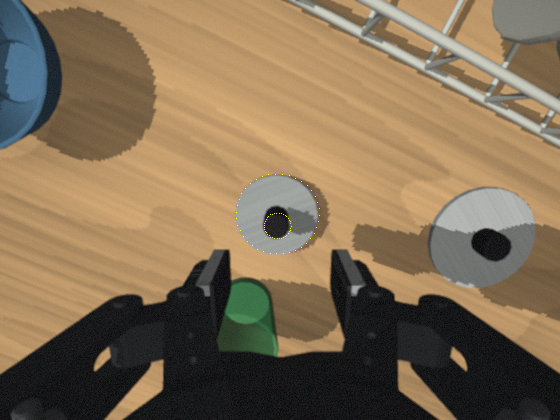

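The overlay sits on the lid disc (278,214) and knob (277,226), and the glass is clear of the fingers. I descend and grip the knob.

```bash
python3 -m handwheel '[{"tx":0,"ty":-0.003,"tz":0.01,"ax":0,"ay":0,"az":0,"jaw":0.1},{"tx":0,"ty":0,"tz":0.02,"ax":0,"ay":0,"az":0,"jaw":0.1},{"tx":0,"ty":0,"tz":0.02,"ax":0,"ay":0,"az":0,"jaw":0.1},{"tx":0,"ty":0,"tz":0.015,"ax":0,"ay":0,"az":0,"jaw":0.1},{"tx":0,"ty":0,"tz":0.01,"ax":0,"ay":0,"az":0,"jaw":0.1},{"tx":0,"ty":0,"tz":0.005,"ax":0,"ay":0,"az":0,"jaw":0.1},{"tx":0,"ty":0,"tz":0,"ax":0,"ay":0,"az":0,"jaw":0.1},{"tx":0,"ty":0,"tz":0,"ax":0,"ay":0,"az":0,"jaw":0.1},{"tx":0,"ty":0,"tz":0,"ax":0,"ay":0,"az":0,"jaw":0.1},{"tx":0,"ty":0,"tz":0,"ax":0,"ay":0,"az":0,"jaw":0.1}]' 30; python3 -m handwheel '[{"tx":0,"ty":0,"tz":0,"ax":0,"ay":0,"az":0,"jaw":-1},{"tx":0,"ty":0,"tz":0,"ax":0,"ay":0,"az":0,"jaw":-1},{"tx":0,"ty":0,"tz":0,"ax":0,"ay":0,"az":0,"jaw":-1},{"tx":0,"ty":0,"tz":0,"ax":0,"ay":0,"az":0,"jaw":-1},{"tx":0,"ty":0,"tz":0,"ax":0,"ay":0,"az":0,"jaw":-1},{"tx":0,"ty":0,"tz":0,"ax":0,"ay":0,"az":0,"jaw":-1},{"tx":0,"ty":0,"tz":0,"ax":0,"ay":0,"az":0,"jaw":-1},{"tx":0,"ty":0,"tz":0,"ax":0,"ay":0,"az":0,"jaw":-1},{"tx":0,"ty":0,"tz":0,"ax":0,"ay":0,"az":0,"jaw":-1},{"tx":0,"ty":0,"tz":0,"ax":0,"ay":0,"az":0,"jaw":-1}]' 30
```

```text
time: 39.8
ee_pos: [0.6155, 0.1468, 0.0197]
tcp_rot: [180.0, -0.0, 25.0]
wrist_force: [0.3, -0.3, -0.6]
opening: 0.0467
grasp_force: 0.0
time: 41.05
ee_pos: [0.6154, 0.1468, 0.0195]
tcp_rot: [-180.0, -0.0, 25.0]
wrist_force: [-0.9, 0.0, 4.1]
opening: 0.017
grasp_force: 29.5
```

```bash
python3 -m handwheel '[{"tx":0,"ty":0,"tz":-0.005,"ax":0,"ay":0,"az":0,"jaw":-1},{"tx":0,"ty":0,"tz":-0.015,"ax":0,"ay":0,"az":0,"jaw":-1},{"tx":0,"ty":0,"tz":-0.03,"ax":0,"ay":0,"az":0,"jaw":-1},{"tx":0,"ty":0,"tz":-0.03,"ax":0,"ay":0,"az":0,"jaw":-1},{"tx":0,"ty":0,"tz":-0.03,"ax":0,"ay":0,"az":0,"jaw":-1},{"tx":0,"ty":0,"tz":-0.03,"ax":0,"ay":0,"az":0,"jaw":-1},{"tx":0,"ty":0,"tz":-0.03,"ax":0,"ay":0,"az":0,"jaw":-1},{"tx":0,"ty":0,"tz":-0.025,"ax":0,"ay":0,"az":0,"jaw":-1},{"tx":0,"ty":0,"tz":-0.01,"ax":0,"ay":0,"az":0,"jaw":-1},{"tx":0,"ty":0,"tz":0,"ax":0,"ay":0,"az":0,"jaw":-1}]' 30; python3 -c "
from h import *
goto(.4731,-.257,.224,25)"
```

```text
time: 42.3
ee_pos: [0.6155, 0.1467, 0.2249]
tcp_rot: [180.0, -0.1, 25.0]
wrist_force: [0.2, -0.4, -1.0]
opening: 0.0164
grasp_force: 29.3
tool shift mm [-299.8  305.6    0.7] turn [ 0.01 -0.05  0.02]
```

```bash
python3 -m handwheel '[{"tx":-0.01,"ty":0.01,"tz":0,"ax":0,"ay":0,"az":0,"jaw":-1},{"tx":-0.02,"ty":0.02,"tz":0,"ax":0,"ay":0,"az":0,"jaw":-1},{"tx":-0.03,"ty":0.03,"tz":0,"ax":0,"ay":0,"az":0,"jaw":-1},{"tx":-0.03,"ty":0.031,"tz":0,"ax":0,"ay":0,"az":0,"jaw":-1},{"tx":-0.03,"ty":0.031,"tz":0,"ax":0,"ay":0,"az":0,"jaw":-1},{"tx":-0.03,"ty":0.031,"tz":0,"ax":0,"ay":0,"az":0,"jaw":-1},{"tx":-0.03,"ty":0.031,"tz":0,"ax":0,"ay":0,"az":0,"jaw":-1},{"tx":-0.03,"ty":0.031,"tz":0,"ax":0,"ay":0,"az":0,"jaw":-1},{"tx":-0.03,"ty":0.03,"tz":0,"ax":0,"ay":0,"az":0,"jaw":-1},{"tx":-0.03,"ty":0.03,"tz":0,"ax":0,"ay":0,"az":0,"jaw":-1}]' 30; python3 -m handwheel '[{"tx":-0.018,"ty":0.018,"tz":0,"ax":0,"ay":0,"az":0,"jaw":-1},{"tx":-0.008,"ty":0.008,"tz":0,"ax":0,"ay":0,"az":0,"jaw":-1},{"tx":-0.004,"ty":0.004,"tz":0,"ax":0,"ay":0,"az":0,"jaw":-1},{"tx":0,"ty":0,"tz":0,"ax":0,"ay":0,"az":0,"jaw":-1},{"tx":0,"ty":0,"tz":0,"ax":0,"ay":0,"az":0,"jaw":-1},{"tx":0,"ty":0,"tz":0.005,"ax":0,"ay":0,"az":0,"jaw":-1},{"tx":0,"ty":0,"tz":0.005,"ax":0,"ay":0,"az":0,"jaw":-1},{"tx":0,"ty":0,"tz":0,"ax":0,"ay":0,"az":0,"jaw":-1},{"tx":0,"ty":0,"tz":0,"ax":0,"ay":0,"az":0,"jaw":-1},{"tx":0,"ty":0,"tz":0,"ax":0,"ay":0,"az":0,"jaw":-1}]' 30
python3 - <<'E'
from h import *
goto(.4731,-.257,.1895,25)
def ov(n,crop):
    c=cam(n); im=np.ascontiguousarray(c["color"][:,:,::-1]);o=c["obs"]["ee_pos"]
    for x,y,z,r in[(*o[:2],o[2]-.0195+.012,.031),(.4731,-.257,.178,.031)]:
        for p in proj(c,circ(x,y,z,r)): cv2.circle(im,tuple(int(t) for t in p+.5),0,(0,255,255),-1)
    a,b,d,e=crop; return cv2.resize(im[a:b,d:e],(400,400),interpolation=cv2.INTER_CUBIC)
cv2.imwrite("pics/w8.png",np.hstack([ov("scene",(90,230,100,240)),ov("top",(150,290,330,470))]))
E
```

```text
time: 43.55
ee_pos: [0.4853, -0.2182, 0.2233]
tcp_rot: [-179.9, 0.1, 25.0]
wrist_force: [-0.3, 0.3, -1.1]
opening: 0.0166
grasp_force: 29.3
time: 44.8
ee_pos: [0.4725, -0.2566, 0.2145]
tcp_rot: [180.0, -0.0, 25.0]
wrist_force: [0.4, 0.6, -1.1]
opening: 0.017
grasp_force: 29.3
tool shift mm [ 0.4  0.6 25. ] turn [ 0.01 -0.01  0.02]
```

View pics/w8.png

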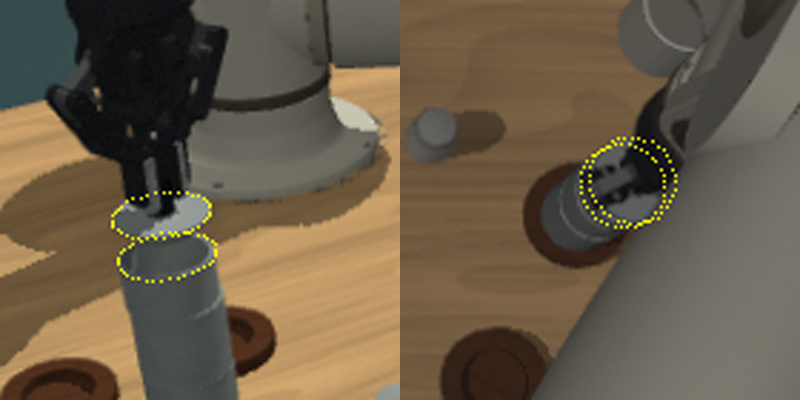

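The lid is level and centred above the tower: the disc at (160,215) and the tin mouth at (167,258) both match their overlays. I lower it.

```bash
python3 -m handwheel '[{"tx":0.0005,"ty":0.0005,"tz":0.006,"ax":0,"ay":0,"az":0,"jaw":-1},{"tx":0,"ty":0,"tz":0.006,"ax":0,"ay":0,"az":0,"jaw":-1},{"tx":0,"ty":0,"tz":0.005,"ax":0,"ay":0,"az":0,"jaw":-1},{"tx":0,"ty":0,"tz":0.003,"ax":0,"ay":0,"az":0,"jaw":-1},{"tx":0,"ty":0,"tz":0.003,"ax":0,"ay":0,"az":0,"jaw":-1},{"tx":0,"ty":0,"tz":0.0015,"ax":0,"ay":0,"az":0,"jaw":-1},{"tx":0,"ty":0,"tz":0,"ax":0,"ay":0,"az":0,"jaw":-1},{"tx":0,"ty":0,"tz":0,"ax":0,"ay":0,"az":0,"jaw":-1},{"tx":0,"ty":0,"tz":0,"ax":0,"ay":0,"az":0,"jaw":-1},{"tx":0,"ty":0,"tz":0,"ax":0,"ay":0,"az":0,"jaw":-1}]' 30
```

```text
time: 46.15
ee_pos: [0.4731, -0.2568, 0.1899]
tcp_rot: [180.0, -0.0, 25.0]
wrist_force: [-0.2, -0.0, -0.5]
opening: 0.0166
grasp_force: 29.3
```

```bash
python3 -m handwheel '[{"tx":0,"ty":0,"tz":0.0005,"ax":0,"ay":0,"az":0,"jaw":-1},{"tx":0,"ty":0,"tz":0,"ax":0,"ay":0,"az":0,"jaw":-1},{"tx":0,"ty":0,"tz":0,"ax":0,"ay":0,"az":0,"jaw":-0.3},{"tx":0,"ty":0,"tz":0,"ax":0,"ay":0,"az":0,"jaw":0},{"tx":0,"ty":0,"tz":0,"ax":0,"ay":0,"az":0,"jaw":0.2},{"tx":0,"ty":0,"tz":0,"ax":0,"ay":0,"az":0,"jaw":0.2},{"tx":0,"ty":0,"tz":-0.02,"ax":0,"ay":0,"az":0,"jaw":0.2},{"tx":0,"ty":0,"tz":-0.03,"ax":0,"ay":0,"az":0,"jaw":0.2},{"tx":0,"ty":0,"tz":-0.03,"ax":0,"ay":0,"az":0,"jaw":0.2},{"tx":0,"ty":0,"tz":-0.02,"ax":0,"ay":0,"az":0,"jaw":0.2}]' 30; python3 -m handwheel '[{"tx":0.02,"ty":-0.02,"tz":0,"ax":0,"ay":0,"az":0,"jaw":0.2},{"tx":0.03,"ty":-0.03,"tz":0,"ax":0,"ay":0,"az":0,"jaw":0.2},{"tx":0.03,"ty":-0.03,"tz":0,"ax":0,"ay":0,"az":0,"jaw":0.2},{"tx":0.03,"ty":-0.03,"tz":0,"ax":0,"ay":0,"az":0,"jaw":0.2},{"tx":0.03,"ty":-0.03,"tz":0,"ax":0,"ay":0,"az":0,"jaw":0.2},{"tx":0.02,"ty":-0.02,"tz":0,"ax":0,"ay":0,"az":0,"jaw":0.2},{"tx":0,"ty":0,"tz":0,"ax":0,"ay":0,"az":0,"jaw":0.2},{"tx":0,"ty":0,"tz":0,"ax":0,"ay":0,"az":0,"jaw":0.2},{"tx":0,"ty":0,"tz":0,"ax":0,"ay":0,"az":0,"jaw":0.2},{"tx":0,"ty":0,"tz":0,"ax":0,"ay":0,"az":0,"jaw":0.2}]' 30
python3 - <<'E'
from h import *
c=cam("scene"); im=np.ascontiguousarray(c["color"][:,:,::-1])
for z,r in[(.182,.031),(.208,.009),(.146,.031),(.014,.045)]:
    for p in proj(c,circ(.4731,-.257,z,r)): cv2.circle(im,tuple(int(t) for t in p+.5),0,(0,255,255),-1)
a=cv2.resize(im[90:300,80:290],(500,500),interpolation=cv2.INTER_CUBIC)
b=cv2.resize(c["color"][:,:,::-1],(300,225)); t=cv2.resize(cam("top")["color"][:,:,::-1],(300,225))
cv2.imwrite("pics/fin.png",np.hstack([a,np.vstack([b,t,np.zeros((50,300,3),np.uint8)])]))
E
```

```text
time: 47.4
ee_pos: [0.4733, -0.2569, 0.2909]
tcp_rot: [179.9, -0.0, 25.0]
wrist_force: [0.0, -0.2, 0.5]
opening: 0.0512
grasp_force: 0.0
time: 48.65
ee_pos: [0.5502, -0.0449, 0.2895]
tcp_rot: [180.0, -0.0, 25.0]
wrist_force: [0.3, 1.0, 0.2]
opening: 0.0512
grasp_force: 0.0
```

View pics/fin.png

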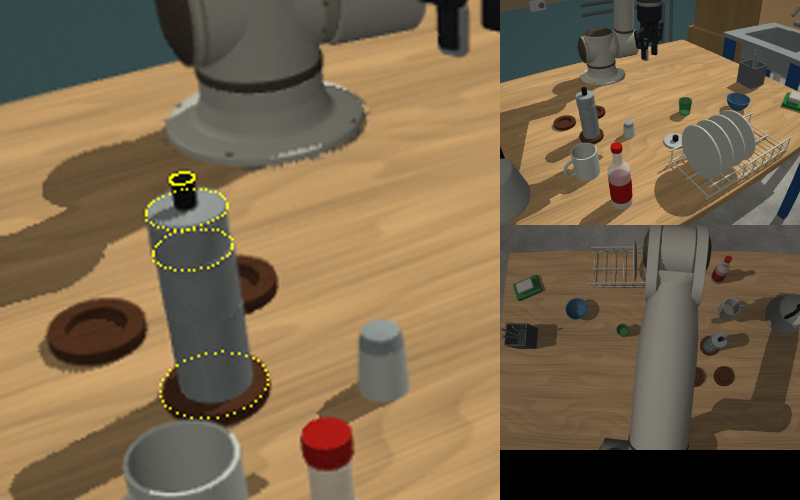

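The tower stands straight on the correct stand. The lid disc at (187,210) and knob top at (182,178) sit at their fully seated heights. The glass, shaker, mug, bowl and pan lid are upright and look unmoved, and the gripper is clear.

```bash
python3 -c "
from workcell import workorder; print(workorder.job_done())"
```

```text
the job is handed in; nothing more can be done
None
```

The three tins and lid stand as one straight tower on the stand farthest from the base, all seated and released in order; the job was handed in at about 49 s of the 128 s allowed, with no verdict returned.

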